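# Lock the clean-out cap on the chip trap

## Robot

A 7-joint arm with a two-finger parallel gripper is mounted at the origin on the work surface. World frame = base frame: x ahead of the robot, y to its left, z up, the work surface at z = 0. Lengths are in mm, angles in rad, forces in N, time in s.
With the tool pointing down it reaches from about 400 to 900 mm from the base axis. Payload 5.6 kg.
Tool frame: the origin (TCP) lies at the very end of the fingers, on their centre line; the grasp point (between the pads) lies 19 mm behind it (robot.grip_point_offset is the z of the grasp point in the tool frame, in mm); z points along the fingers, x is the direction in which the jaws open and shut, and the axes are right-handed (so a half turn about z gives the same grasp; the last joint's range is limited). The gripper opens to 92 mm and grips with 3 to 60 N. Pads are 20 mm wide; open, the fingers measure 128 mm over their backs; the gripper's body (75 mm by 189 mm) begins 69 mm behind the grasp point.
Start: joints at [1.273, 0.468, -0.012, 1.603, 0.006, 1.071, -0.056], TCP at [163.791, -629.032, 214.592] pointing down, gripper open.
Joint ranges: [-2.53, 2.53], [-0.31, 2.02], [-1.57, 1.55], [0.28, 2.44], [-1.29, 4.43], [0.15, 1.84], [-2.92, 2.92]. Speed limits (rad/s): [2.57, 2.57, 3.14, 3.14, 3.14, 3.14, 3.14].

## Interface

Orientations are given as a 3x3 rotation matrix whose columns are the frame's x, y, z axes.
In Python, from workcell import robot gives the robot as it stands. Calls block until the motion is done:
- robot.move_to(position, orientation): joint-space move of the TCP to a pose.
- robot.move_linear(position, attitude=None, vel=150): straight line of the TCP; attitude=None keeps the orientation; vel is the mean speed in mm/s.
- robot.movej(angles): joint-space move.
- robot.command_gripper(opening, grasp_force=None): finger opening in mm; grasp_force is the grip in N (None keeps the last); returns when the fingers have stopped.
- robot.dwell(seconds).
- robot.inverse_kinematics(position, orientation): joint angles nearest the present ones, or None.
- robot.snapshot(name): name is "scene" or "top" or "wrist"; returns a dict with "image" (400x640x3 uint8, red, green, blue), "mtx" (3x3 intrinsics, pixels), "R" (3x3) and "t" (3): a world point X has camera coordinates R X + t; the wrist camera has in their place "mount" (4x4, takes a point from camera to tool coordinates, whose origin is the TCP and whose axes are the tool frame's). Camera axes: x right, y down, z forward; pixel columns grow to the right and rows downward; lengths in mm; the calibration is good to about 2 mm. A picture is of the moment at which its call begins: read the wrist's pose just before it. There is no depth.
A pose or a line that the arm cannot do raises robot.PlanningError and nothing moves.
- robot.close_job(): hands the job in, once; it reports no verdict.
Readings, each from a call of its own:
- robot.get_time(): time.
- robot.get_q(): joint angles.
- robot.get_qvel(): joint speeds.
- robot.get_tau(): joint torques, N m.
- robot.get_ee_pos(): TCP position.
- robot.get_orientation(): TCP orientation.
- robot.get_contact_force(): force on the tool from outside, world axes, zero at the start.
- robot.get_ft_torque(): the same for the moment, N m.
- robot.get_grip_width(): finger opening in mm.
Only numpy, scipy, OpenCV 4.12 (cv2) and the standard library are available. Lean on these libraries where they do the work, as an engineer would, in place of code of your own. Each camera call takes 0.05 s, during which the arm holds its last target.

## Task

Close the clean-out port of the grey chip trap: pick up the red bayonet cap by its black bar handle, set it in the port so that its three pins drop through the slots, press it down lightly against the spring and twist it clockwise (seen from above) until it is cammed tight against its stops. Feel your way: the collar is soft alloy, so use a light hand (never more than 45 N in all between cap and trap, and the spring and ramps alone make 25 N when tight), and do not disturb the wooden bung, the spray can and the bowl that stand near the cap. Let go of the cap and leave it locked.

Things in the scene. Friction and masses are not known exactly. Their poses are not given: they have to be found in the camera images.
- cap: The red cap, loose on the bench, 0.14 to 0.24 kg, 68 mm tall; origin: centre of its underside, 34 mm under cap_mid. Three round steel pins, 10 mm thick, stick out of the plug's foot at 90, 210 and 330 degrees from the cap's x axis (centred 5 mm above this origin, tips 43 mm from the axis); yellow dashes on the plug's top mark them.
- cap_mid (a point): Centre of the cap, half-way up; axes as the cap's, z up. A red plug, 62 mm in diameter (its foot bevelled to 52 mm over 6 mm), reaches from 34 to 4 mm below this point. On it a black bar handle along x: 76 mm long, 14 mm thick in y, from 0 to 34 mm above this point.
- cap_grip (a point): Where to pinch the bar handle across its thickness (along the cap's y): its middle, 21 mm above cap_mid, 13 mm below the handle's top, 25 mm above the plug's top, so that fingertips stay clear of plug and collar.
- port (a point): Centre of the round port, level with its collar's rim (127 mm above the bench); axes as the trap's. Collar: 107 mm outside, 42 mm tall. Three inward lips, 34 mm from the axis inside (3 mm clear of the plug), leave three slots 32 degrees wide; a pin enters within about 5 degrees of a slot's middle. With the pins standing on the lips cap_mid is 34 mm above this point.
- slots (a point): Same point and axes as port. The slots lie nominally 90, 210 and 330 degrees from the trap's x axis, yellow dashes on the rim mark them; but the collar is clamped turned by an unknown angle up to 46 degrees either way, which NO pose shows: find the slots by feel or by eye. So the cap enters at the trap's yaw plus that angle (plus any multiple of 120 degrees).
- spring_plate (a point): Top of the rubber-faced spring plate at rest, 14 mm below port, on the port's axis (it moves with the plate). The plug meets it after dropping through the slots, with cap_mid 20 mm above the port. 1 N per mm; the cap's weight sinks it about 2 mm. Push the cap down until cap_mid is under 15 mm above the port and the pins can pass under the lips (about 5 N).
- ramps (a point): Centre of the port on the trap's lid, 42 mm below port. Turned clockwise from above (negative yaw), the pins run under ramps that draw the cap down 7.5 mm, evenly over about 50 degrees, to hard stops about 59 degrees clockwise of the slots' middle: cap_mid then about 8.6 mm above the port, spring about 11 N; friction holds it. A hand that does not follow the cap down fights the ramps.
- trap: The chip trap, a fixed light-grey steel box 260 x 220 mm, lid 85 mm above the bench, with the collar and spring plate of its port; origin at the centre of its underside, 127 mm straight below port. A 60 mm black pipe stub sticks out 45 mm on its +x side.
- bung: Plain wooden bung with a knob, no pins, 62 mm diameter, 70 mm tall. Bystander, leave alone; origin at the centre of its underside.
- spray: White spray can, 54 mm diameter, 135 mm tall. Bystander, leave alone; origin at the centre of its underside.
- bowl: Small turned wooden bowl, 84 mm diameter, 40 mm tall. Bystander, leave alone; origin at the centre of its underside.
Not all that is in view belongs to the job. Of the things like the cap, leave any that is orange; of the rest the larger one is meant.

How it is judged (in metres and radians):
On the way, in this order (a step that is already met when the one before it is completed fails the run):
1. the cap is lifted clear of the bench by the fingers (height (world z) of cap above 0.03 m and contact force between the fingers and cap above 1 N), for 0.2 s.
2. the cap's pins are down through the slots of the port (horizontal distance between cap_mid and port below 0.005 m and z of cap_mid in the frame of port below 0.022 m and angle between cap_mid's own z axis and vertical below 0.12 rad), for 0.1 s.
At the end, for the whole second after the job is handed in: The cap is centred in the port within 5 mm, upright, at rest, and drawn down by the ramps so that cap_mid is less than 10.2 mm above the port point (hard against the stops it is about 8.6 mm, unturned 18 to 20 mm) (horizontal distance between cap_mid and port below 0.005 m and z of cap_mid in the frame of port below 0.0102 m and angle between cap_mid's own z axis and vertical below 0.12 rad and linear speed of cap below 0.01 m/s and angular speed of cap below 0.1 rad/s); the robot touches nothing.
It fails at once if the cap bears on the trap or its collar with more than 45 N (contact force between cap and trap above 45 N).
It fails at once if the bung, the spray can or the bowl is moved more than 30 mm (distance of any of bung, spray, bowl from where it was at the start of the episode above 0.03 m).
It also fails if it takes over 72 s, if anything falls off the work surface, if the arm or the gripper's body presses on something with over 40 N, if the wrist force passes 120 N, or if a joint passes its speed limit or range.

## Working session

There is one attempt and no reset: what is moved stays moved. The work goes in short steps, each a Python script; the robot and the scene stay as the last script left them, time stands still between calls to the robot, and variables do not carry over. Pictures are saved under pics/ and viewed, and the job is handed in when it is done.

```bash
ls; mkdir -p pics
python3 - <<'E'
from workcell import robot
import cv2,pickle
print(robot.get_time(),robot.grip_point_offset,robot.get_ee_pos(),robot.get_orientation(),robot.get_grip_width())
for n in("scene","top","wrist"):
    p=(robot.get_ee_pos(),robot.get_orientation());s=robot.snapshot(n);s['tcp']=p
    pickle.dump(s,open(f'pics/{n}0.pkl','wb'));cv2.imwrite(f'pics/{n}0.png',s['image'][:,:,::-1])
    print({k:s[k] for k in s if k not in('image',)})
E
```

```text
pics
0.0 -18.700000000000003 [ 163.63375737 -628.46225175  213.6371127 ] [[ 2.52034339e-01 -9.67718126e-01 -5.66406604e-04]
 [-9.67716677e-01 -2.52034945e-01  1.67897887e-03]
 [-1.76753254e-03  1.24960788e-04 -9.99998430e-01]] 91.92839291085609
{'mtx': array([[368.79905936,   0.        , 317.15013985],
       [  0.        , 368.79905936, 196.95693953],
       [  0.        ,   0.        ,   1.        ]]), 'R': array([[-0.8849196 ,  0.46534119, -0.01936162],
       [ 0.27046055,  0.47959071, -0.83477173],
       [-0.37916802, -0.74394242, -0.55025565]]), 't': array([465.61495594,   6.94966892, 969.45386081]), 'tcp': (array([ 163.63375737, -628.46225175,  213.6371127 ]), array([[ 2.52034339e-01, -9.67718126e-01, -5.66406604e-04],
       [-9.67716677e-01, -2.52034945e-01,  1.67897887e-03],
       [-1.76753254e-03,  1.24960788e-04, -9.99998430e-01]]))}
{'mtx': array([[456.53795883,   0.        , 314.11471772],
       [  0.        , 456.53795883, 202.17373697],
       [  0.        ,   0.        ,   1.        ]]), 'R': array([[ 0.00453936, -0.99979764,  0.01959801],
       [-0.9934102 , -0.
[... 436 characters left out ...]

       [  0.        , 305.99620018, 199.95885069],
       [  0.        ,   0.        ,   1.        ]]), 'mount': array([[ 9.99999531e-01, -9.41470509e-04, -2.26362421e-04,
         2.65596303e-01],
       [ 9.66054848e-04,  9.54122062e-01,  2.99416363e-01,
        -8.49481348e+01],
       [-6.59142959e-05, -2.99416441e-01,  9.54122524e-01,
        -1.69456496e+02],
       [ 0.00000000e+00,  0.00000000e+00,  0.00000000e+00,
         1.00000000e+00]]), 'tcp': (array([ 163.64210832, -628.52880323,  213.74350814]), array([[ 2.51981874e-01, -9.67731827e-01, -4.96860148e-04],
       [-9.67730659e-01, -2.51982344e-01,  1.50661435e-03],
       [-1.58319864e-03,  1.01187291e-04, -9.99998742e-01]]))}
```

View pics/scene0.png

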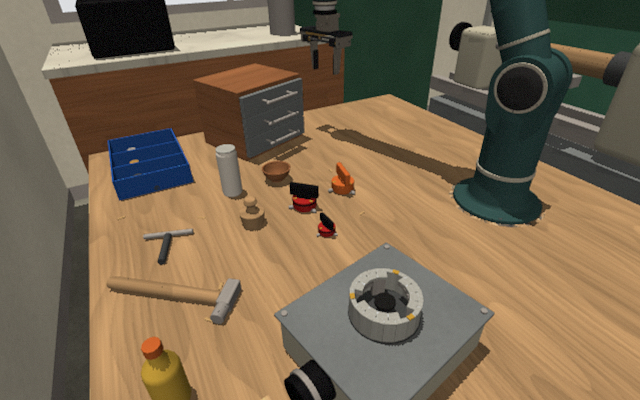

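View pics/top0.png

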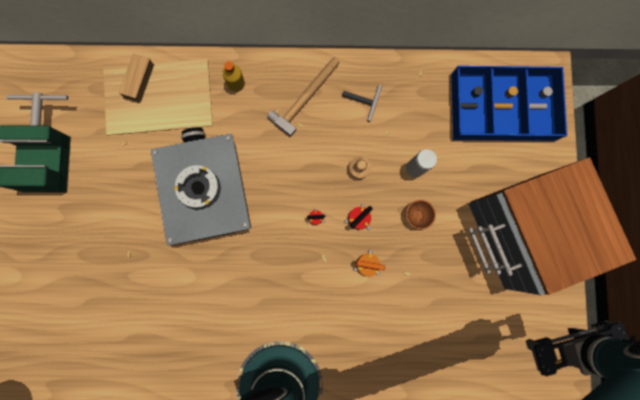

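View pics/wrist0.png

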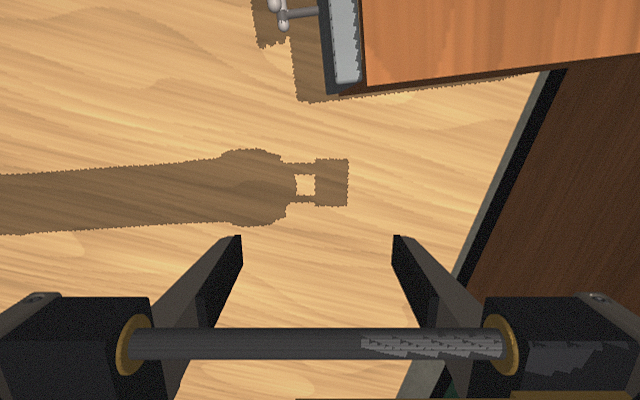

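Candidates, given as top pixel / scene pixel:
- small red cap: (316,216) / (327,226)
- larger red cap: (360,217) / (304,198)
- orange cap: (369,264) / (342,182)

The orange one is ruled out, and the larger red one is the one meant. I'll check that choice in a close crop.

```bash
cat > h.py <<'E'
import numpy as np,cv2,pickle
def load(n): return pickle.load(open(f'pics/{n}.pkl','rb'))
def campose(s):
    if 'mount' in s:
        p,R=s['tcp'];T=np.eye(4);T[:3,:3]=R;T[:3,3]=p;W=T@s['mount'];return W[:3,:3],W[:3,3]
    R=s['R'];return R.T,-R.T@s['t']
def ray(s,uv):
    Rc,c=campose(s);d=Rc@np.linalg.inv(s['mtx'])@[uv[0],uv[1],1];return c,d/np.linalg.norm(d)
def onz(s,uv,z):
    c,d=ray(s,uv);return c+d*(z-c[2])/d[2]
def tri(*obs):
    A=np.zeros((3,3));b=np.zeros(3)
    for s,uv in obs:
        c,d=ray(s,uv);P=np.eye(3)-np.outer(d,d);A+=P;b+=P@c
    x=np.linalg.solve(A,b)
    return x,[float(np.linalg.norm(np.cross(x-ray(s,uv)[0],ray(s,uv)[1]))) for s,uv in obs]
def proj(s,X):
    Rc,c=campose(s);p=s['mtx']@(Rc.T@(np.asarray(X)-c));return p[:2]/p[2]
def snap(robot,name,key):
    p=(robot.get_ee_pos(),robot.get_orientation());s=robot.snapshot(name);s['tcp']=p
    pickle.dump(s,open(f'pics/{key}.pkl','wb'));cv2.imwrite(f'pics/{key}.png',s['image'][:,:,::-1]);return s
E
python3 - <<'E'
from h import *
t=load('top0');s=load('scene0')
a=cv2.resize(t['image'][130:290,290:450,::-1],None,fx=2.5,fy=2.5,interpolation=cv2.INTER_CUBIC)
b=cv2.resize(s['image'][140:260,240:360,::-1],(400,400),interpolation=cv2.INTER_CUBIC)
c=cv2.resize(t['image'][155:215,165:225,::-1],(400,400)[:2],interpolation=cv2.INTER_CUBIC)
cv2.imwrite('pics/crop1.png',np.hstack([a,b]))
# measurements
print('cap top plane 66',onz(t,(360,217),40),'port',onz(t,(197,187),127))
print('port tri',tri((t,(197,187)),(s,(387,291))))
for nm,uv,z in[('bung',(359,168),40),('spray',(425,160),135),('bowl',(419,216),40),('small',(316,216),30),('orange',(369,264),40),('pipe',(193,135),42)]: print(nm,onz(t,uv,z))
E
```

```text
cap top plane 66 [ 451.3809176  -216.70750148   40.        ] port [517.87278709 207.32469132 127.        ]
port tri (array([516.77832902, 207.93540154, 127.85644761]), [1.2650012663977541, 1.265001266397861])
bung [ 586.95858229 -214.88961149   40.        ]
spray [ 590.85816814 -373.06631846  135.        ]
bowl [ 455.1164225  -378.31434583   40.        ]
small [454.21858663 -96.98872585  30.        ]
orange [ 324.52407672 -240.12203354   40.        ]
pipe [675.18457205 243.5151063   42.        ]
```

View pics/crop1.png

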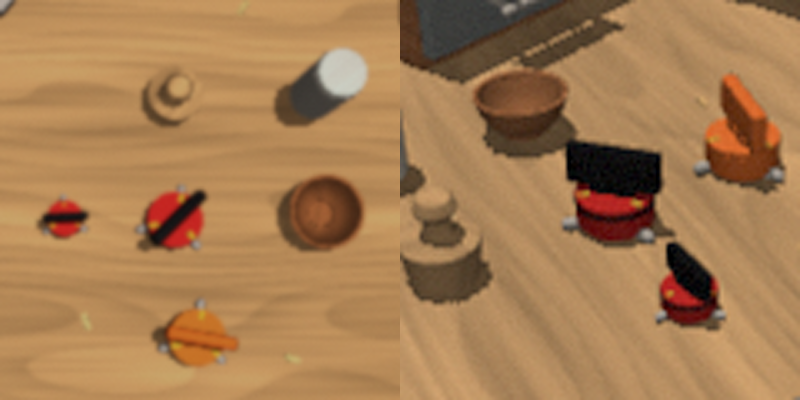

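The crop confirms it. The larger red cap with the black bar is at top pixel (360,217), with its three pins visible, and the bung, spray can and bowl stand around it. Next I'll take two wrist views over the cap.

```bash
cat >> h.py <<'E'
def att(a):  # tool down, tool x at world angle a (rad)
    c,s=np.cos(a),np.sin(a);return np.array([[c,s,0],[s,-c,0],[0,0,-1.]])
E
python3 - <<'E'
from h import *
from workcell import robot
for a in(45,-135):
  for p in([450,-217,260],[517,207,230]):
    print(a,p,robot.inverse_kinematics(p,att(np.radians(a))))
for a in range(-180,180,20):
    q=robot.inverse_kinematics([517,207,200],att(np.radians(a)));print(a,None if q is None else np.round(q,2))
E
```

```text
45 [450, -217, 260] [ 0.9203748   0.22593842 -0.6143429   1.88108871  0.14699256  1.07935863
  1.03374737]
45 [517, 207, 230] [ 0.33629141  0.51127388 -1.03106583  1.77104873  0.48079311  1.13745837
 -0.062849  ]
-135 [450, -217, 260] [ 0.5170995   0.17355069 -0.15120472  1.90489541  0.02973362  1.06527518
 -2.00246415]
-135 [517, 207, 230] [-1.14184376  0.37926422  0.89210724  1.86134321 -0.33666896  1.06008055
 -2.47276565]
-180 [ 0.46  0.75 -1.32  1.8   0.77  1.24  2.06]
-160 [ 0.46  0.75 -1.32  1.8   0.77  1.24  2.41]
-140 [-1.13  0.43  0.89  1.89 -0.39  1.01 -2.52]
-120 [-0.97  0.37  0.66  1.88 -0.27  0.98 -2.28]
-100 [ 0.32  0.55 -1.01  1.8   0.52  1.09 -2.62]
-80 [ 0.24  0.49 -0.89  1.81  0.44  1.05 -2.21]
-60 [ 0.28  0.52 -0.95  1.8   0.47  1.07 -1.89]
-40 [ 0.34  0.56 -1.04  1.8   0.54  1.1  -1.6 ]
-20 [ 0.32  0.55 -1.02  1.8   0.53  1.09 -1.23]
0 [ 0.32  0.55 -1.02  1.8   0.52  1.09 -0.88]
20 [ 0.32  0.55 -1.01  1.8   0.52  1.09 -0.53]
40 [ 0.33  0.55 -1.03  1.8   0.53  1.09 -0.19]
60 [ 0.34  0.56 -1.04  1.8   0.54  1.1   0.15]
80 [ 0.35  0.57 -1.06  1.8   0.56  1.11  0.49]
100 [ 0.33  0.55 -1.03  1.8   0.53  1.09  0.86]
120 [ 0.37  0.59 -1.1   1.8   0.59  1.12  1.16]
140 [ 0.46  0.75 -1.32  1.8   0.77  1.24  1.36]
160 [ 0.46  0.75 -1.32  1.8   0.77  1.24  1.71]
```

```bash
python3 - <<'E'
from h import *
from workcell import robot
A=att(np.radians(45))
robot.move_linear([163,-620,300],vel=300)
robot.move_to([400,-215,255],A)
snap(robot,'wrist','w1')
robot.move_linear([450,-165,255],vel=200)
snap(robot,'wrist','w2')
print(robot.get_time(),robot.get_ee_pos(),robot.get_q())
E
python3 -c "
import cv2,numpy as np
cv2.imwrite('pics/w12.png',np.hstack([cv2.imread(f'pics/w{i}.png')[:,120:520] for i in(1,2)]))"
```

```text
2.9083 [ 449.18959903 -166.17172331  254.66894041] [ 0.845033    0.19280506 -0.6245799   1.93044629  0.12940062  1.05871726
  0.94926726]
```

View pics/w12.png

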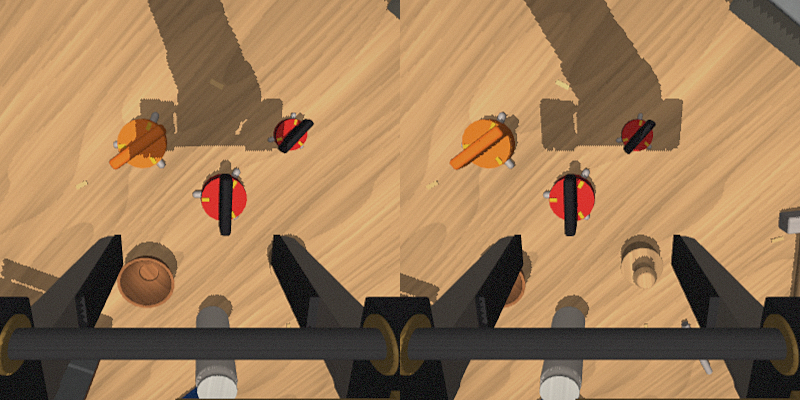

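The two views show the larger red cap at (345,197) and (692,198) minus the crop offset, with the handle nearly along the tool's y axis. The small red and orange caps are farther up. Now I'll measure it.

Run:
```python
from h import *
S=[load('w1'),load('w2')];C=[(344,200),(292,198)];out=[]
for s,c in zip(S,C):
    im=s['image'];hsv=cv2.cvtColor(im,cv2.COLOR_RGB2HSV)
    red=(((hsv[...,0]<6)|(hsv[...,0]>172))&(hsv[...,1]>170)&(hsv[...,2]>60)).astype(np.uint8)
    blk=(im.max(2)<60).astype(np.uint8)
    m=np.zeros_like(red);m[c[1]-50:c[1]+50,c[0]-45:c[0]+45]=1
    def big(x):
        n,l,st,ce=cv2.connectedComponentsWithStats(x*m);i=1+st[1:,4].argmax();return (l==i),st[i]
    b,bs=big(blk)
    red=red*m
    pts=np.argwhere(b)[:,::-1].astype(np.float32)
    r=cv2.minAreaRect(pts);print('black',bs,r)
    rp=np.argwhere(red)[:,::-1].astype(np.float32);el=cv2.fitEllipse(cv2.convexHull(rp));print('red',len(rp),el)
    yel=((hsv[...,0]>20)&(hsv[...,0]<34)&(hsv[...,1]>150)&(hsv[...,2]>120)).astype(np.uint8)*m
    n,l,st,ce=cv2.connectedComponentsWithStats(yel);print('yel',[(x[4],y.round(1)) for x,y in zip(st[1:],ce[1:])if x[4]>4])
    for z in(30,34):print(z,onz(s,el[0],z))
    out.append((r,el))
    v=im[c[1]-50:c[1]+50,c[0]-50:c[0]+50,::-1];cv2.imwrite(f'pics/z{len(out)}.png',cv2.resize(v,(400,400),interpolation=cv2.INTER_NEAREST))
cv2.imwrite('pics/z.png',np.hstack([cv2.imread('pics/z1.png'),cv2.imread('pics/z2.png')]))
print('plug tri',tri((S[0],out[0][1][0]),(S[1],out[1][1][0])))
```

```text
black [322 174  38  61 761] ((337.4697570800781, 202.671142578125), (34.872928619384766, 60.47730255126953), 10.007979393005371)
red 942 ((343.2569885253906, 197.2356719970703), (44.91008377075195, 45.8399658203125), 149.12033081054688)
yel [(np.int32(16), array([354. , 183.4])), (np.int32(21), array([325., 199.])), (np.int32(15), array([352.8, 214.4]))]
30 [ 449.24617165 -215.66692634   30.        ]
34 [ 448.13834508 -215.06180493   34.        ]
black [278 174  36  62 769] ((297.928466796875, 203.38682556152344), (61.1295166015625, 33.389286041259766), 82.47618103027344)
red 924 ((291.733642578125, 197.5803985595703), (44.81391906738281, 46.15213394165039), 27.699066162109375)
yel [(np.int32(21), array([300.2, 184.3])), (np.int32(19), array([273. , 199.1])), (np.int32(20), array([300.7, 214.6]))]
30 [ 450.02317247 -214.58270382   30.        ]
34 [ 449.41223947 -213.47886158   34.        ]
plug tri (array([ 451.23986793, -216.72456121,   22.51996737]), [0.10279696625565574, 0.10279696625550533])
```

View pics/z.png

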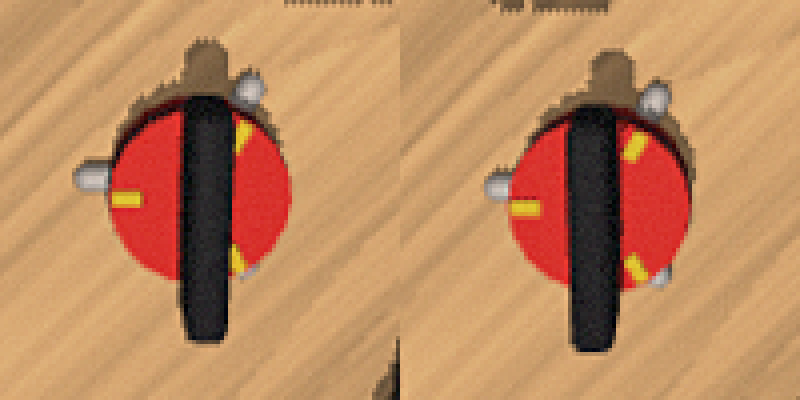

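Run:
```python
from h import *
S=[load('w1'),load('w2')];C=[(344,200),(292,198)]
E=[];Y=[];L=[];B=[]
for s,c in zip(S,C):
    im=s['image'];hsv=cv2.cvtColor(im,cv2.COLOR_RGB2HSV)
    m=np.zeros(im.shape[:2],np.uint8);m[c[1]-50:c[1]+50,c[0]-45:c[0]+45]=1
    red=(((hsv[...,0]<6)|(hsv[...,0]>172))&(hsv[...,1]>170)&(hsv[...,2]>170)).astype(np.uint8)*m
    yel=((hsv[...,0]>20)&(hsv[...,0]<34)&(hsv[...,1]>150)&(hsv[...,2]>120)).astype(np.uint8)*m
    rp=np.argwhere(red|yel)[:,::-1].astype(np.float32);el=cv2.fitEllipse(cv2.convexHull(rp));E.append(el[0])
    n,l,st,ce=cv2.connectedComponentsWithStats(yel);y=[q for x,q in zip(st[1:],ce[1:])if x[4]>9];y.sort(key=lambda p:p[0]*0+p[1]);Y.append(y)
    # handle sides rows: black run width per row
    blk=(im.max(2)<60)&(m>0)
    rows=range(205,233);mid=[];lo=[]
    for r in rows:
        x=np.flatnonzero(blk[r,c[0]-15:c[0]+15])+c[0]-15;mid.append((x.min()+x.max())/2)
    k=np.polyfit(list(rows),mid,1);L.append(k)
    col=[np.flatnonzero(blk[:,int(round(np.polyval(k,230)))+d]).max() for d in(-2,0,2)];B.append((np.polyval(k,np.mean(col)+.5),np.mean(col)+.5))
    print(el,k,B[-1])
print('plug top',tri((S[0],E[0]),(S[1],E[1])))
for i in range(3):print('yel',tri((S[0],Y[0][i]),(S[1],Y[1][i])))
print('handle end',tri((S[0],B[0]),(S[1],B[1])))
for s,k,e,y in zip(S,L,E,Y):
    a=onz(s,(np.polyval(k,210),210),68);b=onz(s,(np.polyval(k,230),230),68);print('dir',np.degrees(np.arctan2(*(b-a)[[1,0]])),a,b)
    c=onz(s,e,30);print('c30',c)
    ps=[onz(s,q,30) for q in y]; print([np.degrees(np.arctan2(*(p-c)[[1,0]])).round(1) for p in ps], np.mean(ps,0))
```

```text
((343.5301818847656, 198.52804565429688), (42.60662078857422, 45.120235443115234), 78.80685424804688) [5.47345375e-03 3.43661193e+02] (np.float64(344.9447181171319), np.float64(234.5))
((291.1212463378906, 198.8999786376953), (42.460426330566406, 45.295310974121094), 106.00524139404297) [-2.38095238e-02  2.95559524e+02] (np.float64(289.95238095238096), np.float64(235.5))
plug top (array([ 450.81128841, -216.63221575,   29.81092192]), [0.08606924635453801, 0.08606924635458603])
yel (array([ 444.44687134, -192.08954195,   34.47883325]), [0.24759721888329353, 0.2475972188833406])
yel (array([ 434.13949999, -235.18556571,   26.9059224 ]), [0.2402535057818812, 0.24025350578176646])
yel (array([ 474.88417285, -222.66229431,   33.57655761]), [0.2127070321008137, 0.21270703210074754])
handle end (array([ 478.46010033, -244.17078186,   61.78221008]), [0.3138360228908304, 0.3138360228907677])
dir -43.31499672227413 [ 451.96615101 -219.92639439   68.        ] [ 471.3595003  -238.21134836   68.        ]
c30 [ 450.82358134 -216.66505977   30.        ]
[np.float64(102.4), np.float64(-133.6), np.float64(-14.9)] [ 451.7755784  -216.83371442   30.        ]
dir -47.81039686892877 [ 454.21384433 -216.71217415   68.        ] [ 472.11637323 -236.46311389   68.        ]
c30 [ 450.71986033 -216.51396964   30.        ]
[np.float64(103.2), np.float64(-134.4), np.float64(-15.9)] [ 451.46251325 -216.94188062   30.        ]
```

The plug top triangulates to z≈29.8 at (450.8, −216.6) and the handle runs along −45°, so cap yaw is about 134.5° and the tool angle is about 45°. Both agree with the text. I'll take two views of the port before grasping.

```bash
python3 - <<'E'
from h import *
from workcell import robot
A=att(np.radians(45))
robot.move_to([470,205,310],A)
snap(robot,'wrist','p1')
robot.move_linear([520,255,310],vel=200)
snap(robot,'wrist','p2')
print(robot.get_time())
E
python3 -c "
import cv2,numpy as np
cv2.imwrite('pics/p12.png',np.hstack([cv2.imread(f'pics/p{i}.png')[:,120:520] for i in(1,2)]))"
```

```text
4.9083
```

View pics/p12.png

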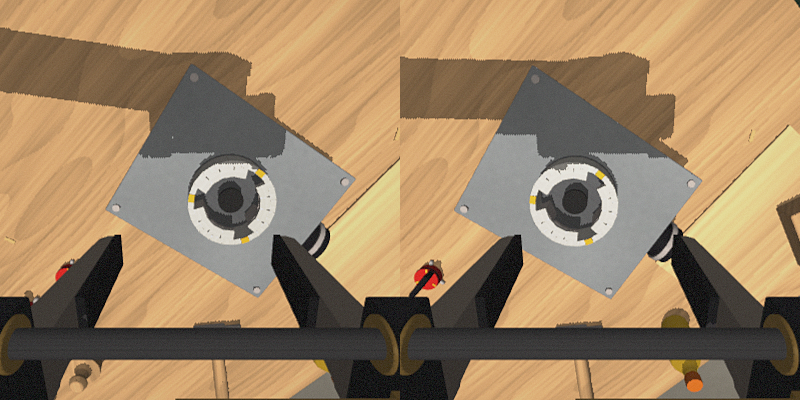

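The collar shows as a white ring at view 1 pixel (352,204) in the full image. Three yellow dashes sit beside the gaps in the lips, at crop pixels (261,173), (192,198) and (245,240). Next I'll measure the centre, the rim height and the slot angles.

Run:
```python
from h import *
S=[load('p1'),load('p2')];C=[(352,204),(295,204)];E=[];Y=[]
for i,(s,c) in enumerate(zip(S,C)):
    im=s['image'];hsv=cv2.cvtColor(im,cv2.COLOR_RGB2HSV)
    m=np.zeros(im.shape[:2],np.uint8);cv2.circle(m,c,55,1,-1)
    yel=((hsv[...,0]>15)&(hsv[...,0]<34)&(hsv[...,1]>130)&(hsv[...,2]>120)).astype(np.uint8)*m
    w=((im.min(2)>185)&(hsv[...,1]<50)).astype(np.uint8)*m
    w=cv2.morphologyEx(w|yel,cv2.MORPH_CLOSE,np.ones((3,3),np.uint8))
    n,l,st,_=cv2.connectedComponentsWithStats(w);k=1+st[1:,4].argmax()
    cn,_=cv2.findContours((l==k).astype(np.uint8),cv2.RETR_EXTERNAL,cv2.CHAIN_APPROX_NONE)
    el=cv2.fitEllipse(cv2.convexHull(max(cn,key=len)));E.append(el[0])
    n,l,st,ce=cv2.connectedComponentsWithStats(yel);y=[q for x,q in zip(st[1:],ce[1:])if x[4]>9];y.sort(key=lambda p:p[1]);Y.append(y)
    print(el,[v.round(1) for v in y],st[1:,4])
    v=im[c[1]-55:c[1]+55,c[0]-55:c[0]+55,::-1].copy();cv2.imwrite(f'pics/q{i}.png',cv2.resize(v,(400,400),interpolation=cv2.INTER_CUBIC))
cv2.imwrite('pics/q.png',np.hstack([cv2.imread('pics/q0.png'),cv2.imread('pics/q1.png')]))
print('rim',tri((S[0],E[0]),(S[1],E[1])))
T=[tri((S[0],Y[0][i]),(S[1],Y[1][i])) for i in range(3)]
for t in T:print('yel',t)
for s,e,y in zip(S,E,Y):
    c=onz(s,e,127);P=[onz(s,q,127) for q in y];an=np.array([np.degrees(np.arctan2(*(p-c)[[1,0]])) for p in P])
    print('c',c,'dash mean',np.mean(P,0),an,'mod120',(an-90)%120,[np.linalg.norm(p-c).round(1) for p in P])
t=load('top0')
```

```text
((351.66839599609375, 202.52310180664062), (82.76020050048828, 88.37968444824219), 75.69087219238281) [array([379.8, 172.8]), array([311. , 197.9]), array([364.6, 239.4])] [49 45 40]
((293.4098205566406, 204.06076049804688), (82.91414642333984, 88.53429412841797), 100.203857421875) [array([319.7, 174.5]), array([252.4, 199.3]), array([308.4, 240.9])] [50 44 40]
rim (array([520.57625448, 212.11083937, 125.93040919]), [0.04148886833598157, 0.04148886833604314])
yel (array([517.09394202, 260.57079884, 126.40843358]), [0.0313257012561719, 0.03132570125611759])
yel (array([481.30062898, 181.82384543, 127.1371232 ]), [0.061571309423075975, 0.06157130942320139])
yel (array([567.59072868, 190.25805071, 126.20227295]), [0.04056320716258287, 0.04056320716264789])
c [520.27610837 212.23706565 127.        ] dash mean [521.86136477 210.89857798 127.        ] [  93.95012643 -141.91185071  -24.92873241] mod120 [3.95012643 8.08814929 5.07126759] [np.float64(48.4), np.float64(49.4), np.float64(51.8)]
c [520.36155013 212.45144763 127.        ] dash mean [521.85183029 211.02435732 127.        ] [  94.01674337 -141.92146202  -24.9865051 ] mod120 [4.01674337 8.07853798 5.0134949 ] [np.float64(48.4), np.float64(49.7), np.float64(51.8)]
```

View pics/q.png

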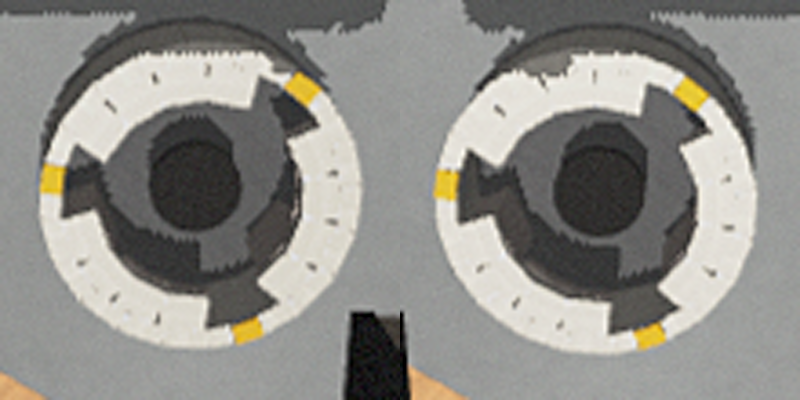

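```bash
cat > meas.py <<'E'
from h import *
def dashes(s,c,rad=55,minA=9):
    im=s['image'];hsv=cv2.cvtColor(im,cv2.COLOR_RGB2HSV)
    m=np.zeros(im.shape[:2],np.uint8);cv2.circle(m,tuple(int(v) for v in c),rad,1,-1)
    yel=((hsv[...,0]>15)&(hsv[...,0]<34)&(hsv[...,1]>130)&(hsv[...,2]>120)).astype(np.uint8)*m
    n,l,st,ce=cv2.connectedComponentsWithStats(yel)
    i=np.argsort(-st[1:,4])[:3]+1
    return ce[i],st[i,4]
def report(s,c,z=127,**k):
    d,a=dashes(s,c,**k);P=np.array([onz(s,q,z) for q in d]);ctr=P.mean(0)
    an=np.degrees(np.arctan2(P[:,1]-ctr[1],P[:,0]-ctr[0]));print(a,ctr.round(2),((an-90)%120).round(2),np.linalg.norm(P-ctr,axis=1).round(1))
E
python3 - <<'E'
from meas import *
from workcell import robot
report(load('top0'),(197,187),rad=24,minA=2)
robot.move_to([543,232,310],att(np.radians(-45)))
s=snap(robot,'wrist','p3');c=proj(s,(521.5,211,127));print(c)
report(s,c)
print(robot.get_time())
E
```

```text
[11  9  8] [521.74 211.   127.  ] [5.69 4.95 5.86] [50.  49.4 49.1]
[316.33303527 202.93728576]
[45 41 41] [522.02 211.08 127.  ] [5.7  5.49 5.58] [50.  50.  49.9]
6.2167
```

View pics/p3.png

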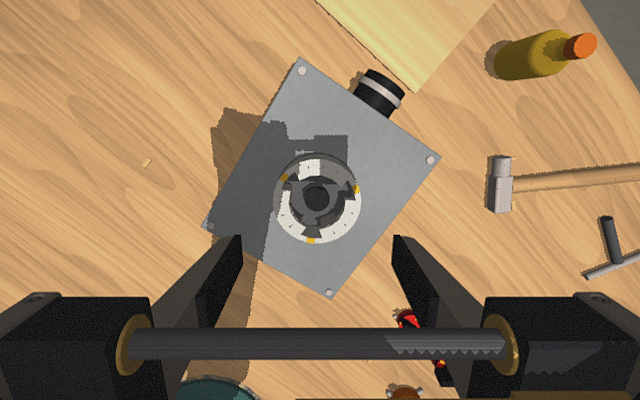

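This view (collar centre at (317,203), dashes still visible) and the top view agree: port (521.9, 211.0, 127), slots at 5.6° mod 120°. Now I'll grasp.

```bash
python3 - <<'E'
from h import *
from workcell import robot
A=att(np.radians(44.6))
robot.move_to([450.8,-216.6,160],A)
robot.command_gripper(60,20)
robot.move_linear([450.8,-216.6,70],vel=150)
robot.move_linear([450.8,-216.6,37],vel=60)
robot.dwell(.2);print('pre',robot.get_ee_pos(),robot.get_contact_force(),robot.get_ft_torque())
e=np.array([450.8,-216.6])-robot.get_ee_pos()[:2];print(e)
robot.command_gripper(5,20);print('w',robot.get_grip_width(),robot.get_contact_force())
robot.command_gripper(5,45);print('w',robot.get_grip_width(),robot.get_contact_force(),robot.get_ee_pos())
robot.move_linear([450.8,-216.6,90],vel=100)
robot.dwell(.3);print(robot.get_contact_force(),robot.get_ft_torque(),robot.get_grip_width(),robot.get_ee_pos(),robot.get_time())
snap(robot,'scene','g1');snap(robot,'wrist','g1w')
E
python3 -c "
import cv2,numpy as np
a=cv2.imread('pics/g1.png')[100:260,200:400];b=cv2.imread('pics/g1w.png')[100:400,200:450]
cv2.imwrite('pics/g.png',np.hstack([cv2.resize(a,(400,320)),cv2.resize(b,(267,320))]))"
```

```text
pre [ 451.04745477 -216.71537777   37.29139952] [-0.98464992 -0.41457983  0.29936157] [-0.01005599 -0.12653689  0.00703809]
[-0.24745477  0.11537777]
w 14.18962357455319 [ 1.66391985  0.44808668 -0.26031399]
w 13.964235941087972 [-0.22021968 -0.57195502 -0.62753281] [ 450.87086157 -216.55652527   36.98193912]
[-0.18731834  0.14921477 -0.64432883] [ 0.01168493 -0.11912051  0.02786144] 14.166235408330174 [ 450.57112857 -216.4079304    89.53769521] 12.4667
```

View pics/g.png

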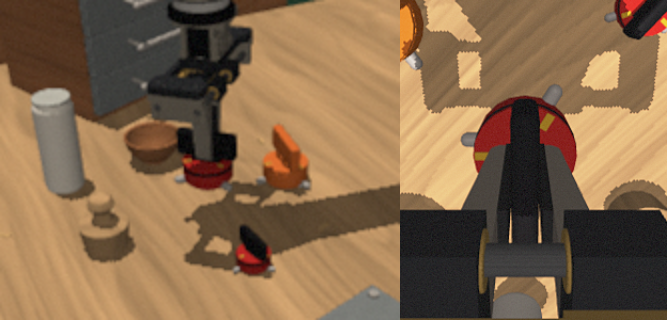

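The handle is gripped at 14.2 mm, and the scene crop shows the cap held between the fingers with all bystanders in place. I'll carry it over the port and check again.

```bash
python3 - <<'E'
from h import *
from workcell import robot
robot.move_linear([450.8,-216.6,225],vel=250)
A=att(np.radians(35.6))
robot.move_to([521.9,211,225],A)
robot.move_linear([521.9,211,185],vel=100)
robot.dwell(.3);print(robot.get_contact_force(),robot.get_ft_torque(),robot.get_grip_width(),robot.get_ee_pos(),robot.get_time(),robot.get_q())
snap(robot,'scene','h1');snap(robot,'wrist','h1w');snap(robot,'top','h1t')
E
python3 -c "
import cv2,numpy as np
a=cv2.imread('pics/h1.png')[160:360,280:500];b=cv2.imread('pics/h1w.png')[80:280,200:440];c=cv2.imread('pics/h1t.png')[130:250,140:260]
cv2.imwrite('pics/h.png',np.hstack([cv2.resize(a,(396,360)),cv2.resize(b,(400,360))]));cv2.imwrite('pics/hb.png',cv2.resize(c,(480,480)))"
```

```text
[ 1.05860154 -0.39264889 -2.25693007] [-0.01323809 -0.15055773  0.00503194] 13.84657277794716 [522.16953069 211.14722769 185.49896648] 15.7 [ 0.22000137  0.51683322 -0.87150386  1.80541057  0.45631445  1.03317754
 -0.2065265 ]
```

View pics/h.png

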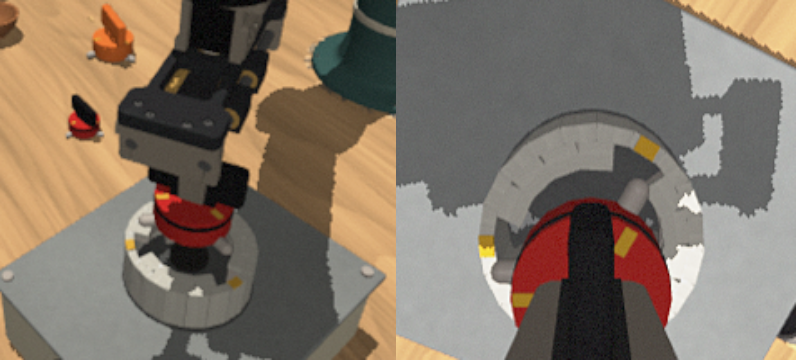

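The cap hangs over the port with its pins lined up with the rim dashes (wrist crop: upper pin (640,190) towards dash (647,148)). The weight reads about 2 N. Next is a force-guarded descent.

Run:
```python
from h import *
from workcell import robot
f0=np.mean([robot.get_contact_force() for _ in range(10)],0);m0=robot.get_ft_torque();print(f0,robot.get_time())
z=185
while z>150.5:
    z-=4 if z>172 else 1.5
    robot.move_linear([521.9,211,z],vel=60 if z>172 else 25)
    f=robot.get_contact_force()-f0;p=robot.get_ee_pos();m=robot.get_ft_torque()-m0
    print(round(z,1),p.round(2),f.round(1),m.round(2),round(robot.get_time(),2))
    if np.linalg.norm(f)>6: print('STOP');break
```

```text
[-0.23053568 -0.61408255 -1.79665605] 15.85
181 [521.66 210.87 180.6 ] [ 0.6  0.7 -0.1] [0.01 0.02 0.02] 16.1
177 [521.7  210.9  176.65] [-0.8  1.3  0.4] [ 0.02 -0.02  0.01] 16.35
173 [521.71 210.89 172.68] [0.8 1.2 0.3] [ 0.   -0.02 -0.02] 16.6
169 [521.78 210.95 168.81] [0.2 0.7 0.4] [-0.06  0.01 -0.01] 16.91
167.5 [521.86 210.97 167.45] [ 1.5  0.9 -1.3] [-0.05  0.02 -0.02] 17.16
166.0 [521.85 210.97 165.91] [ 0.3  1.4 -0.6] [-0.02 -0.01 -0.05] 17.41
164.5 [521.83 210.97 164.39] [ 0.3 -0.3 -0.2] [ 0.04 -0.   -0.04] 17.66
163.0 [521.81 210.96 162.87] [-0.3  0.9  0.1] [-0.04  0.02 -0.01] 17.91
161.5 [521.84 210.94 161.39] [-0.5  1.3 -0.6] [-0.06 -0.04  0.04] 18.16
160.0 [521.85 210.97 159.9 ] [ 0.9  0.7 -0.9] [-0.07  0.03 -0.01] 18.41
158.5 [521.84 210.96 158.4 ] [ 0.1  1.  -0.4] [-0.02 -0.04  0.01] 18.66
157.0 [521.84 210.96 156.89] [-0.1  1.   1.2] [-0.02 -0.02 -0.02] 18.91
155.5 [521.83 210.97 155.38] [-0.3  0.8 -0.1] [-0.05 -0.01 -0.03] 19.16
154.0 [521.85 210.96 153.9 ] [-0.6  0.7  0.4] [-0.03 -0.01  0.02] 19.41
152.5 [521.8  210.94 152.37] [0.4 0.6 0.7] [ 0.05  0.04 -0.03] 19.66
151.0 [521.84 210.97 150.89] [ 0.6 -0.   0.5] [ 0.04 -0.02  0.01] 19.91
149.5 [521.9  211.01 149.45] [0.2 0.8 0.4] [-0.03  0.04  0.  ] 20.16
```

The pins went through the slots with no contact force. Now I'll press to about 6 N, then twist in small steps while following the ramp down and watching force and moment.

Run:
```python
from h import *
from workcell import robot
f0=np.array([-.2,.1,-1.6]);m0=np.array([-.03,-.14,0.0])
for z in(147,145,143.5):
    robot.move_linear([521.9,211,z],vel=25)
    print(z,robot.get_ee_pos().round(2),(robot.get_contact_force()-f0).round(1))
th=0
while th<60:
    th+=3
    mid=min(13.5,16.1-7.5*(th-9)/50-0.8)
    z=127+mid+3
    robot.move_linear([521.9,211,z],att(np.radians(35.6-th)),vel=15)
    R=robot.get_orientation();f=np.mean([robot.get_contact_force() for _ in range(3)],0)-f0;m=np.mean([robot.get_ft_torque() for _ in range(3)],0)-m0
    print(th,round(35.6-np.degrees(np.arctan2(R[1,0],R[0,0])),2),round(z,1),robot.get_ee_pos().round(2),f.round(1),m.round(2),round(robot.get_grip_width(),1),round(robot.get_time(),2))
    if abs(m[2])>.9 or np.linalg.norm(f)>18: print('STOP');break
```

```text
147 [522.16 211.18 147.2 ] [0.2 0.4 1.7]
145 [522.16 211.2  145.28] [ 1.  -0.1  5. ]
143.5 [522.16 211.19 143.78] [ 0.3 -0.   5.5]
3 2.93 143.5 [522.11 211.22 143.76] [-1.5  0.6  6.2] [ 0.05 -0.06 -0.03] 13.6 21.16
6 5.88 143.5 [522.05 211.2  143.68] [-0.6  0.9  5.8] [ 0.1  -0.09 -0.04] 13.7 21.41
9 8.87 143.5 [521.99 211.14 143.61] [ 0.6 -0.2  6.5] [ 0.13 -0.03 -0.05] 13.9 21.66
12 11.86 143.5 [521.88 211.07 143.52] [ 0.7 -0.1  4.8] [ 0.13 -0.02 -0.03] 13.5 21.91
15 14.86 143.5 [521.85 211.05 143.49] [0.3 0.5 6.1] [ 0.14  0.04 -0.03] 13.5 22.16
18 17.86 143.5 [521.82 211.   143.49] [0.1 0.4 6.1] [ 0.09  0.06 -0.04] 13.5 22.41
21 20.86 143.5 [521.82 210.98 143.48] [ 0.3 -0.2  6. ] [ 0.15  0.15 -0.05] 13.9 22.66
24 23.86 143.1 [521.85 211.   143.06] [-0.6 -0.5  6.8] [ 0.05  0.21 -0.03] 13.7 22.91
27 26.88 142.6 [521.9  211.01 142.69] [ 1.1 -0.4  6.3] [-0.03  0.2  -0.03] 13.5 23.16
30 29.88 142.2 [521.97 211.04 142.32] [-0.  -0.1  7. ] [-0.    0.17 -0.07] 13.6 23.41
33 32.88 141.7 [521.98 211.06 141.92] [0.  0.2 7.4] [ 0.03  0.13 -0.07] 13.9 23.66
36 35.87 141.2 [522.03 211.08 141.55] [0.8 0.1 7.9] [-0.02  0.23 -0.06] 13.8 23.91
39 38.88 140.8 [522.06 211.06 141.15] [-0.4  0.4  8.2] [ 0.02  0.3  -0.01] 14.0 24.16
42 41.88 140.3 [522.17 211.14 140.8 ] [-0.5 -0.   8.7] [-0.02  0.25 -0.07] 13.9 24.41
45 44.88 139.9 [522.21 211.17 140.44] [-0.3 -0.5  9.2] [-0.02  0.21 -0.05] 13.7 24.66
48 47.88 139.4 [522.25 211.19 140.03] [-0.3 -0.3  9.3] [-0.01  0.25  0.  ] 13.8 24.91
51 50.88 139.0 [522.31 211.2  139.66] [-1.4  0.   9.1] [-0.06  0.27 -0.08] 13.6 25.16
54 53.88 138.6 [522.37 211.24 139.31] [-1.   0.2 10.9] [-0.08  0.3  -0.03] 14.0 25.41
57 56.88 138.1 [522.41 211.26 138.91] [-0.9 -0.2 10.8] [-0.03  0.27 -0.05] 13.7 25.66
60 59.88 137.7 [522.49 211.28 138.54] [-0.7 -0.6 11.1] [-0.03  0.29 -0.03] 13.7 25.91
```

Run:
```python
from h import *
from workcell import robot
f0=np.array([-.2,.1,-1.6]);m0=np.array([-.03,-.14,0.0])
th=60
while th<68:
    th+=1
    robot.move_linear([521.7,210.9,137.8],att(np.radians(35.6-th)),vel=15)
    R=robot.get_orientation();f=np.mean([robot.get_contact_force() for _ in range(3)],0)-f0;m=np.mean([robot.get_ft_torque() for _ in range(3)],0)-m0
    print(th,round(35.6-np.degrees(np.arctan2(R[1,0],R[0,0])),2),robot.get_ee_pos().round(2),f.round(1),m.round(2),round(robot.get_grip_width(),1),round(robot.get_time(),2))
    if abs(m[2])>.5 or np.linalg.norm(f)>18: print('STOP');break
```

```text
61 60.85 [522.42 211.3  138.59] [0.  0.1 9.7] [0.04 0.16 0.09] 13.9 26.16
62 61.82 [522.41 211.34 138.53] [0.1 0.3 9.5] [0.1  0.08 0.16] 13.9 26.41
63 62.76 [522.4  211.46 138.5 ] [ 0.9 -0.   9.1] [0.17 0.04 0.4 ] 13.6 26.66
64 63.71 [522.41 211.56 138.51] [0.1 0.7 8.3] [0.17 0.   0.65] 13.9 26.91
STOP
```

The stop is clear: the moment rises to 0.65 N·m at about 62–64°. I'll ease the twist, release, back off and look.

```bash
python3 - <<'E'
from h import *
from workcell import robot
A=att(np.radians(35.6-62.5))
robot.move_linear([521.7,210.9,138.2],A,vel=15)
print(robot.get_contact_force(),robot.get_ft_torque(),robot.get_ee_pos())
robot.command_gripper(40);robot.dwell(.2);print(robot.get_grip_width(),robot.get_ee_pos(),robot.get_contact_force())
robot.move_linear([521.7,210.9,220],vel=80)
R=robot.get_orientation();ty=R[:,1]
robot.move_linear(np.array([521.7,210.9,310])-32*ty,vel=200)
snap(robot,'wrist','e1');robot.move_linear(np.array([521.7,210.9,310])-32*ty+60*R[:,0],vel=200)
snap(robot,'wrist','e2');snap(robot,'scene','e3');snap(robot,'top','e4');print(robot.get_time(),robot.get_contact_force())
E
python3 -c "
import cv2,numpy as np
a=cv2.imread('pics/e1.png')[130:280,220:420];c=cv2.imread('pics/e2.png')[130:280,180:380];b=cv2.imread('pics/e3.png')[120:360,150:500]
cv2.imwrite('pics/e.png',np.vstack([np.hstack([cv2.resize(a,(400,300)),cv2.resize(c,(400,300))]),cv2.resize(b,(800,300)[:2])[:,:]]))"
```

```text
[1.6042802  1.43432153 4.92465427] [ 0.38237369 -0.48262957  0.2767349 ] [522.35702758 211.44471871 138.55401651]
40.21633989086444 [521.70838652 210.90067738 138.21168746] [-0.47736846  0.0983952   0.27017382]
30.3667 [-0.07997791 -0.06862554  0.17362299]
```

View pics/e.png

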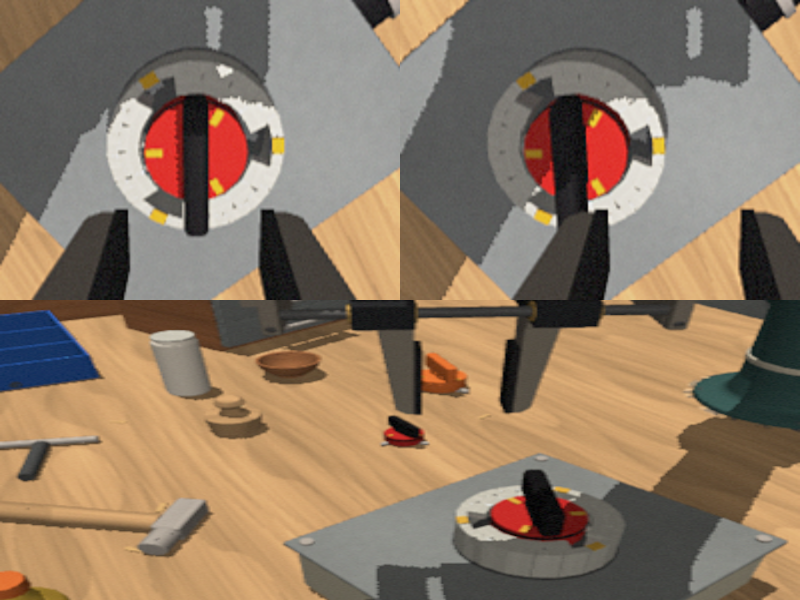

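The cap sits low in the collar, turned about 60° from the slot dashes (cap dashes at wrist crop (153,153), (216,117) and (216,187)). I'll check the final angle and height numerically.

Run:
```python
from meas import *
S=[load('e1'),load('e2')];D=[]
for s in S:
    c=proj(s,(521.9,211,131.6))
    d,a=dashes(s,c,rad=32);o=np.argsort(np.arctan2(*(d-c).T));D.append(d[o]);print(a)
    d=d[o];P=np.array([onz(s,q,131.6) for q in d]);m=P.mean(0);an=np.degrees(np.arctan2(P[:,1]-m[1],P[:,0]-m[0]));print(m,(an-90)%120,np.linalg.norm(P-m,axis=1))
T=[tri((S[0],D[0][i]),(S[1],D[1][i])) for i in range(3)];print(T,np.mean([t[0] for t in T],0))
```

```text
[36 33 32]
[521.51784554 210.03986352 131.6       ] [64.13838487 63.21287768 63.70647986] [24.96186407 24.97767873 25.31825991]
[36 33 32]
[521.71075039 210.01607156 131.6       ] [63.68187477 63.10313391 63.59554238] [24.90898526 25.01231674 25.17883724]
[(array([498.84598983, 220.70638363, 130.3445867 ]), [0.1260512741332229, 0.12605127413327014]), (array([522.78550601, 184.76791313, 130.69267543]), [0.005529743629153629, 0.005529743629134609]), (array([542.47932607, 223.81866243, 130.69729981]), [0.038433523483053886, 0.03843352348308086])] [521.37027397 209.76431973 130.57818732]
```

Run:
```python
from workcell import robot
print(robot.get_time(),robot.get_qvel().round(3));robot.close_job()
```

```text
30.3667 [-0.003 -0.008  0.    -0.004  0.004 -0.001 -0.001]
the job is handed in; nothing more can be done
```

I closed the port with the larger red cap, locked it against its stops, and handed the job in at 30.4 s. I gripped the cap by its bar handle and found the slots by eye, at 5.6° (mod 120°). The pins dropped through with no contact force. I pressed to about 6 N and twisted clockwise, following the ramps, until the stop was felt at about 62° (0.65 N·m). Then I eased off, let go and backed away.

**Last checks, from two wrist views:**
- **Turn:** the cap stands 62° clockwise of the slots.
- **Height:** cap_mid measures about 7.6 mm above the port (expected 8.6 mm, limit 10.2 mm). The camera is only good to about 1–2 mm, so the wrist height of 8.5 mm while the cap was held fits too.
- **Centring:** the cap is about 1–1.3 mm off the port axis, inside the 5 mm limit.
- **Force:** the wrist never read more than about 11 N. The force between cap and trap itself was not measured.
- **Bystanders:** the bung, spray can and bowl look undisturbed in the scene view. I judged this by eye only.

**Disagreements along the way:** my first hand-picked port pixel, and a circle fit to the partly shaded rim, were about 2–5 mm off. I used the rim-dash measurements instead, which agreed within about 0.3 mm across the wrist and top views.

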